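# Hang the disc gauges on one hook, largest first

### The job

Finish hanging the set of disc gauges on the hook, largest first: the large one hangs there already, so hang the medium one in front of it and then the small one in front of that. Slide each one back along the horn by its handle until everything behind it is tight against the stop plate, and keep it pressed there for half a second with a firm push of about 10 N, never over 20 N, before you let go, and do not ram the hook. All three end hanging free, handle to handle; leave the other things on the table alone.

Things in the scene. Friction and masses are not known exactly. Their poses are not given: they have to be found in the camera images.
- hook_stand: fixed steel hook stand, 245 mm high, origin on the table under the horn's root; x points from the horn's tip to the post. One level round horn, 10 mm thick, runs 140 mm along -x, its top 200 mm above the table. On it an upright aluminium stop plate, 36 mm wide, is clamped: rigid, its front face 4 to 24 mm in front of the back plate; exactly where is not reported
- horn_root (a point): top of the horn where it leaves the upright back plate; axes as the stand's. (Not listed: a welder, about 0.4 m tall, stands at the right of the table beyond the hook)
- horn_tip (a point): top of the upturned tip, 140 mm from the root along the horn (tip 10 mm thick), 12 mm above the horn's top
- holder: fixed grey steel holder, 80 x 215 mm foot, 88 mm high: two parallel walls with an 8 mm slot between them along its y axis (22 mm over the walls); origin under its centre. Medium and small gauge stand 96 mm apart, either one at either end, disc in the slot, handle block resting on the walls
- large_gauge: Large disc gauge, about 180 g: upright aluminium disc 110 mm across, 5 mm thick, under a black handle block 30 mm thick (x), 36 wide (y), 50 high, with an eye through it along x, 16 mm wide, from 10 to 40 mm above the origin; on top a grip 24x24 mm, 50 to 88 mm up. Origin: middle of the block's underside, z up; disc reaches 106 mm below. Hangs on the horn, short of the stop; drags 1-4 N
- medium_gauge: Medium disc gauge, about 140 g: upright aluminium disc 84 mm across, 5 mm thick, under a black handle block 30 mm thick (x), 36 wide (y), 50 high, with an eye through it along x, 16 mm wide, from 10 to 40 mm above the origin; on top a grip 24x24 mm, 50 to 88 mm up. Origin: middle of the block's underside, z up; disc reaches 80 mm below. Stands in the holder
- small_gauge: Small disc gauge, about 100 g: upright aluminium disc 60 mm across, 5 mm thick, under a black handle block 30 mm thick (x), 36 wide (y), 50 high, with an eye through it along x, 16 mm wide, from 10 to 40 mm above the origin; on top a grip 24x24 mm, 50 to 88 mm up. Origin: middle of the block's underside, z up; disc reaches 56 mm below. Stands in the holder
- large_eye (a point): middle of the top edge of the large gauge's eye, 40 mm above the gauge's origin; it lies on the horn's top when hung
- medium_eye (a point): middle of the top edge of the medium gauge's eye, 40 mm above the gauge's origin; it lies on the horn's top when hung
- medium_grip (a point): middle of the medium gauge's grip, 69 mm above its origin; best taken from above, fingers closing along the gauge's y, across 24 mm
- small_eye (a point): middle of the top edge of the small gauge's eye, 40 mm above the gauge's origin; it lies on the horn's top when hung
- small_grip (a point): middle of the small gauge's grip, 69 mm above its origin; best taken from above, fingers closing along the gauge's y, across 24 mm
- magnet: small red and grey welding magnet lying flat, 42x54 mm, 17 mm high, bystander; origin under its centre
- round_bar: upright grey offcut of round bar, 31 mm across, 35 mm high, bystander; origin under its centre
- roll: roll of masking tape, 100 mm across, 25 mm high, bystander; origin under its centre

How it is judged:
On the way, in this order (a step that is already met when the one before it is completed fails the run):
1. the medium gauge, its eye on the horn, is pressed against the large one, which has come up against the stop plate: more than 7 N between the two, for 0.3 s (contact force between medium_gauge and large_gauge above 7 N and x of medium_eye in the frame of horn_root above -0.11 m and y of medium_eye in the frame of horn_root between -0.008 and 0.008 m), for 0.3 s.
2. the small gauge is pressed in the same way against the medium one: more than 7 N between the two, for 0.3 s (contact force between small_gauge and medium_gauge above 7 N and x of small_eye in the frame of horn_root above -0.11 m and y of small_eye in the frame of horn_root between -0.008 and 0.008 m), for 0.3 s.
At the end, for the whole second after the job is handed in: All three hang on the horn by their eyes, released, at rest, upright (0.15 rad): large at the back (middle 10-48 mm before the back plate), then medium, then small, their middles 27-35 and 55-67 mm before the large one's; eye tops 4 mm below to 6 mm above the horn's top, within 7 mm sideways (y of large_eye in the frame of horn_root between -0.007 and 0.007 m and z of large_eye in the frame of horn_root between -0.004 and 0.006 m and angle between each of large_gauge, medium_gauge, small_gauge's own z axis and vertical below 0.15 rad and linear speed of each of large_gauge, medium_gauge, small_gauge below 0.03 m/s and y of medium_eye in the frame of horn_root between -0.007 and 0.007 m and z of medium_eye in the frame of horn_root between -0.004 and 0.006 m and y of small_eye in the frame of horn_root between -0.007 and 0.007 m and z of small_eye in the frame of horn_root between -0.004 and 0.006 m and x of large_eye in the frame of horn_root between -0.048 and -0.01 m and x of medium_eye in the frame of large_gauge between -0.035 and -0.027 m and x of small_eye in the frame of large_gauge between -0.067 and -0.055 m); the robot touches nothing.
It fails at once if a gauge is forced: more than 22 N between two gauges or between the large gauge and the hook with its stop (contact force between large_gauge and medium_gauge above 22 N or contact force between any of medium_gauge, large_gauge and small_gauge above 22 N or contact force between large_gauge and hook_stand above 22 N).
It fails at once if the medium or small gauge is rammed against the hook with more than 60 N (contact force between any of medium_gauge, small_gauge and hook_stand above 60 N).
It fails at once if a bystander (welding magnet, round bar offcut, masking tape roll) is moved by more than 20 mm (distance of any of magnet, round_bar, roll from where it was at the start of the episode above 0.02 m).
It also fails if it takes over 72 s, if anything falls off the work surface, if the arm or the gripper's body presses on something with over 40 N, if the wrist force passes 120 N, or if a joint passes its speed limit or range.

### The arm

A 6-joint arm with a two-finger parallel gripper is mounted at the origin on a cart in front of the work surface, level with it; the furniture and walls round the work are solid. World frame = base frame: x ahead of the robot, y to its left, z up, the work surface at z = 0. Lengths are in m, angles in rad, forces in N, time in s.
With the tool pointing down it reaches from about 0.3 to 0.85 m from the base axis. Payload 5.4 kg.
Tool frame: the origin (TCP) lies on the centre line of the jaws, within the pads' length; the fingertips stand ahead of it and the grasp point (between the pads) lies 6 mm ahead of it (manip.tip_extent is the z of the fingertips in the tool frame, in m); z points along the fingers, y is the line along which they close (so a half turn about z gives the same grasp; the last joint's range is limited). The gripper opens to 85 mm and grips with 20 to 120 N. Pads are 22 mm wide; open, the fingers measure 114 mm over their backs; the gripper's body (76 mm by 85 mm) begins 54 mm behind the grasp point. The pads swing forward as they close: fully open they stand 13 mm farther back than shut.
Start: joints at [1.032, 0.158, 1.597, -0, 1.386, -0.21], TCP at [0.186, 0.544, 0.256] pointing down, gripper open.
Joint ranges: [-2.91, 2.91], [-0.94, 2.29], [0.18, 2.7], [-1.29, 4.43], [0.17, 2.64], [-3, 3]. Speed limits (rad/s): [2.57, 2.57, 3.14, 3.14, 3.14, 3.14].

### API

Orientations are given as a unit quaternion [x, y, z, w].
In Python, from plant import manip gives the robot as it stands.
- The arm moves only by the tool play_rows, never from a script. Its argument "rows" is one flat list of numbers, 7 for each row, row after row: the shift along the tool's x, y, z in units of 25 mm (1.0 is 25 mm), then the turn, a rotation vector about the tool's x, y, z in degrees, then the opening, from 0 (shut) to 1 (fully open). A call has 1 to 5 rows; each row shifts and turns the commanded pose from where the row before left it, along the tool's axes as they then stand; what a row does not reach is not made up. A row lasts 1/12 s, in which the tool goes at most 41.7 mm and 7.16 degrees, less where a joint would pass 70% of its speed; a pose out of reach is approached as far as the arm can. A call is refused whole if a number of a shift passes 1 or a number of a turn 7.16, either way. A call with a gripper value outside its range is refused whole. The fingers move at their own pace and stop on an object; "newtons" is the grip in N (left out, the last holds). Time passes only in rows, so rows that do not move let the fingers close. It gives the time, the measured TCP pose, the force, the opening and the grip force at its end, in the units of the state.
- manip.get_state(): the state, without advancing time (a new reading comes with each control period).
- manip.get_image(name): name is "scene" or "top" or "wrist"; returns a dict with "color" (400x640x3 uint8, red, green, blue), "K" (3x3 intrinsics, pixels), "R" (3x3) and "t" (3): a world point X has camera coordinates R X + t; the wrist camera has in their place "tool_from_camera" (4x4, takes a point from camera to tool coordinates, whose origin is the TCP and whose axes are the flange's). Camera axes: x right, y down, z forward; pixel columns grow to the right and rows downward; lengths in m; the calibration is good to about 2 mm. A picture is of the moment at which its call begins: read the wrist's pose just before it. There is no depth.
- manip.close_job(): hands the job in; it is judged then, once.
The state is a dict: "time": time; "qpos": joint angles; "qd": joint speeds; "tau": joint torques, N m; "position": TCP position; "eef_rot": TCP orientation; "contact_force": force on the tool from outside, world axes, zero at the start; "wrist_torque": the same for the moment, N m; "gripper_width": finger opening in m; "grasp_force": force on a finger pad.
Only numpy, scipy, OpenCV 4.12 (cv2) and the standard library are available. Lean on these libraries where they do the work, as an engineer would, in place of code of your own. Each camera call takes 0.05 s, during which the arm holds its last target. There are 200 camera calls.

## Working session

There is one attempt and no reset: what is moved stays moved. The work goes in short steps, Python scripts to look and compute and a tool call to move; the robot and the scene stay as the last step left them, time stands still between calls to the robot, and variables do not carry over. Pictures are saved under pics/ and viewed, at most 10 in all, crops included, and the job is handed in when it is done.

Besides the shell and the picture viewer there is one more tool, called after ">>>" as a command line: name --argument value ..., lists and objects as JSON in quotes. play_rows: Moves the arm, as the interface text tells. Its arguments: {"type":"object","properties":{"rows":{"type":"array"},"newtons":{"type":"number"}},"required":["rows"]}

```bash
ls; mkdir -p pics; cat > h.py <<'E'
import numpy as np,cv2
from plant import manip
from scipy.spatial.transform import Rotation as Ro
def cam(n):
    s=manip.get_state(); d=manip.get_image(n); K=np.array(d["K"])
    if n=="wrist":
        T=np.eye(4);T[:3,:3]=Ro.from_quat(s["eef_rot"]).as_matrix();T[:3,3]=s["position"]
        M=T@np.array(d["tool_from_camera"]);R=M[:3,:3].T;t=-R@M[:3,3]
    else: R=np.array(d["R"]);t=np.array(d["t"])
    return d["color"],K,R,t
def save(n,f):
    c,K,R,t=cam(n); cv2.imwrite(f"pics/{f}.png",c[:,:,::-1]); np.savez(f"{f}.npz",c=c,K=K,R=R,t=t)
def load(f):
    d=np.load(f+".npz"); return d["c"],d["K"],d["R"],d["t"]
def ray(v,u):
    c,K,R,t=v; return -R.T@t, R.T@np.linalg.solve(K,[u[0],u[1],1.])
def onz(v,u,z):
    o,d=ray(v,u); return o+d*(z-o[2])/d[2]
def tri(v1,u1,v2,u2):
    o1,d1=ray(v1,u1);o2,d2=ray(v2,u2);d1/=np.linalg.norm(d1);d2/=np.linalg.norm(d2)
    s=np.linalg.lstsq(np.c_[d1,-d2],o2-o1,rcond=None)[0];a=o1+d1*s[0];b=o2+d2*s[1]
    return (a+b)/2,np.linalg.norm(a-b)
def proj(v,X):
    c,K,R,t=v;p=K@(R@np.asarray(X)+t);return p[:2]/p[2]
E
python3 - <<'E'
from h import *
for n in("scene","top","wrist"): save(n,n+"0")
s=manip.get_state();print(s,manip.tip_extent)
for n in("scene0","top0"):
    v=load(n);print(n,-v[2].T@v[3],v[1][0,0])
a=np.hstack([cv2.imread("pics/top0.png"),cv2.imread("pics/scene0.png")])
E
```

```text
pics
{'time': 0.15, 'qpos': array([ 1.03191879e+00,  1.58930008e-01,  1.59795722e+00, -2.88541598e-05,
        1.38622293e+00, -2.10089452e-01]), 'qd': array([-0.000352  , -0.00195401, -0.00320445,  0.00048779, -0.00133284,
       -0.00038368]), 'tau': array([ 4.19769340e-04, -3.96377742e+01, -3.31785822e+01, -2.55632685e-04,
        5.47047181e-03, -4.63781504e-06]), 'position': array([0.18545538, 0.54380433, 0.25552147]), 'eef_rot': array([ 1.63651905e-01,  9.86517855e-01, -7.11356479e-04, -2.64348637e-04]), 'contact_force': array([-0.76938772,  0.03587329,  0.46058301]), 'wrist_torque': array([-0.03316933, -0.00799137, -0.02477415]), 'grasp_force': 0.0, 'gripper_width': 0.08508947177120295} 0.025
scene0 [0.15009136 0.33303074 0.79899072] 395.7479386423559
top0 [ 0.34213628 -0.03419955  1.0498479 ] 442.1331976990014
```

View pics/top0.png

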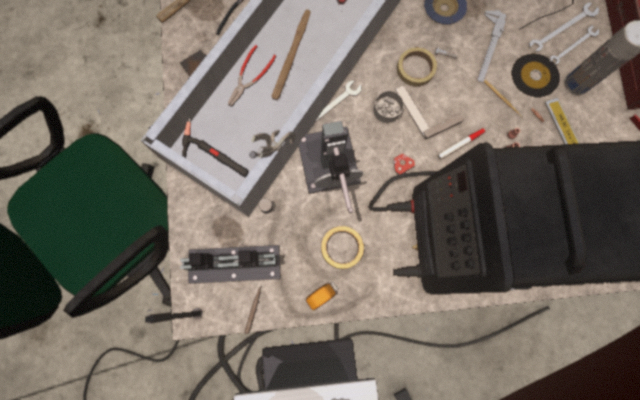

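View pics/scene0.png

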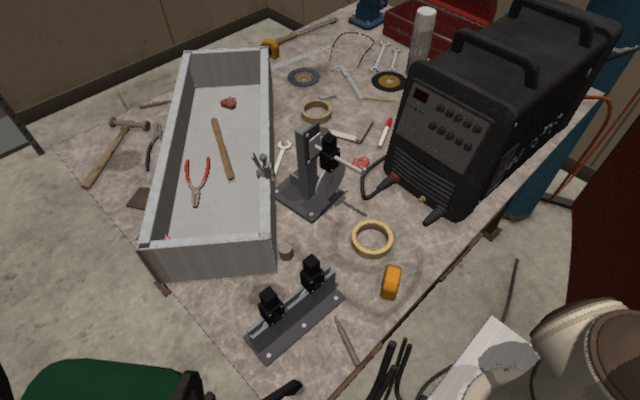

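The top view shows the holder at about (235,262), the stand at about (335,165) with the horn running down to about (355,215), the tape roll at (342,247), and the magnet at (321,296). The scene view shows the two gauges at (270,303) and (312,270), and the hook at (315,165).

```bash
python3 - <<'E'
from h import *
T=load("top0");S=load("scene0");W=load("wrist0")
for X in [(0,0,0),(.3,0,0),(.3,.2,0),(.186,.544,.256)]: print(X,proj(T,X).round(),proj(S,X).round())
for u in [(235,262),(335,165),(342,247),(321,296),(266,207)]: print(u,onz(T,u,0).round(3))
a=cv2.resize(T[0][110:300,170:380],None,fx=3,fy=3,interpolation=cv2.INTER_CUBIC)
cv2.imwrite("pics/t1.png",a[:,:,::-1])
b=cv2.resize(S[0][115:365,235:405],None,fx=2.4,fy=2.4,interpolation=cv2.INTER_CUBIC)
cv2.imwrite("pics/s1.png",b[:,:,::-1])
print(a.shape,b.shape)
E
```

```text
(0, 0, 0) [312. 461.] [520. 431.]
(0.3, 0, 0) [298. 318.] [388. 317.]
(0.3, 0.2, 0) [211. 327.] [320. 390.]
(0.186, 0.544, 0.256) [-26. 431.] [125. 716.]
(235, 262) [0.442 0.135 0.   ]
(335, 165) [ 0.654 -0.127  0.   ]
(342, 247) [ 0.451 -0.12   0.   ]
(321, 296) [ 0.343 -0.058  0.   ]
(266, 207) [0.567 0.051 0.   ]
(570, 630, 3) (600, 408, 3)
```

View pics/t1.png

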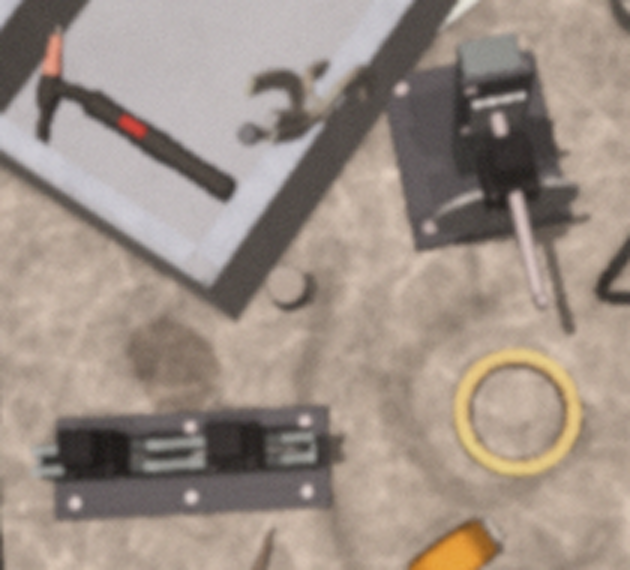

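View pics/s1.png

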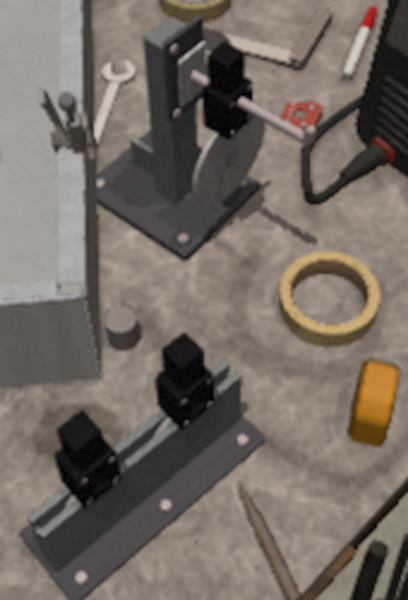

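The crops show the holder's gauges with their dark blocks at top-view pixels (200,259) and (249,257). They also show the horn running from about (336,150) to (351,210), with the large gauge near its root.

```bash
python3 - <<'E'
from h import *
T=load("top0");S=load("scene0")
# scene crop px -> (x/2.4+235, y/2.4+115)
s=lambda x,y:(x/2.4+235,y/2.4+115); t=lambda x,y:(x/3+170,y/3+110)
print("tip",tri(T,t(541,298),S,s(310,131)))
print("horn mid",onz(T,t(514,195),.2),onz(T,t(500,120),.2), onz(T,t(541,298),.2))
print("gripL",tri(T,t(80,440),S,s(78,432)),"gripR",tri(T,t(228,433),S,s(182,352)))
print("holder foot bolts",[onz(T,t(*p),.005).round(3) for p in((75,502),(191,497),(307,491),(305,421),(190,428))])
d=manip.get_image("wrist");print(np.array(d["tool_from_camera"]).round(3),d["K"])
st=manip.get_state();print(Ro.from_quat(st["eef_rot"]).as_matrix().round(3))
E
```

```text
tip (array([ 0.4993707 , -0.1287859 ,  0.20605325]), np.float64(0.002430275983909759))
horn mid [ 0.57265203 -0.11977065  0.2       ] [ 0.62558052 -0.11673926  0.2       ] [ 0.50156721 -0.12885387  0.2       ]
gripL (array([0.44469206, 0.18418668, 0.16260273]), np.float64(0.0017547111835127776)) gripR (array([0.43856255, 0.08533438, 0.16404751]), np.float64(0.0021212186713211395))
holder foot bolts [array([0.416, 0.23 , 0.005]), array([0.41 , 0.14 , 0.005]), array([0.406, 0.05 , 0.005]), array([0.46 , 0.046, 0.005]), array([0.464, 0.137, 0.005])]
[[ 0.001 -0.958 -0.285  0.072]
 [ 1.     0.     0.001 -0.001]
 [-0.001 -0.285  0.958 -0.118]
 [ 0.     0.     0.     1.   ]] [[288.96868529   0.         322.94747503]
 [  0.         288.96868529 201.70089346]
 [  0.           0.           1.        ]]
[[-0.946  0.323 -0.001]
 [ 0.323  0.946 -0.001]
 [ 0.    -0.001 -1.   ]]
```

>>> play_rows --rows '[-1,-0.63,-0.1,0,0,0,1,-1,-0.63,-0.1,0,0,0,1,-1,-0.63,-0.1,0,0,0,1,-1,-0.63,-0.1,0,0,0,1,-1,-0.63,-0.1,0,0,0,1]'

```text
time: 0.62
position: [0.2791, 0.4281, 0.2687]
eef_rot: [0.163, 0.987, -0.0, -0.0]
contact_force: [0.1, 0.7, -0.2]
gripper_width: 0.0854
grasp_force: 0.0
```

>>> play_rows --rows '[-1,-0.63,-0.1,0,0,0,1,-1,-0.63,-0.1,0,0,0,1,-1,-0.63,-0.1,0,0,0,1,-1,-0.63,-0.1,0,0,0,1,-1,-0.63,-0.1,0,0,0,1]'

```text
time: 1.03
position: [0.372, 0.3131, 0.2813]
eef_rot: [0.164, 0.987, 0.0, -0.0]
contact_force: [1.0, 0.6, 0.1]
gripper_width: 0.0858
grasp_force: 0.0
```

>>> play_rows --rows '[-1,-0.63,-0.1,0,0,0,1,-1,-0.63,-0.1,0,0,0,1,-1,-0.63,-0.1,0,0,0,1,-1,-0.63,-0.1,0,0,0,1,-1,-0.63,-0.1,0,0,0,1]'

```text
time: 1.45
position: [0.4649, 0.1982, 0.2938]
eef_rot: [0.164, 0.987, 0.0, -0.0]
contact_force: [0.6, -0.1, 0.2]
gripper_width: 0.0851
grasp_force: 0.0
```

>>> play_rows --rows '[-1,-0.63,-0.1,0,0,0,1,-1,-0.63,-0.1,0,0,0,1,-0.6,-0.5,-0.1,0,0,-5.3,1,0,0,0,0,0,-5.3,1,0,0,0,0,0,-5.3,1]'

```text
time: 1.87
position: [0.5122, 0.1356, 0.3011]
eef_rot: [0.025, 1.0, -0.0, -0.0]
contact_force: [-0.2, 0.0, -0.1]
gripper_width: 0.0854
grasp_force: 0.0
```

```bash
python3 - <<'E'
from h import *
s=manip.get_state();print(s["time"],s["position"],Ro.from_quat(s["eef_rot"]).as_matrix()[:,1],s["contact_force"])
save("wrist","w1")
E
```

```text
1.8667 [0.51221686 0.13559482 0.30109193] [ 4.91038370e-02  9.98793677e-01 -6.65626394e-05] [-0.15066703  0.01434557 -0.06970382]
```

View pics/w1.png

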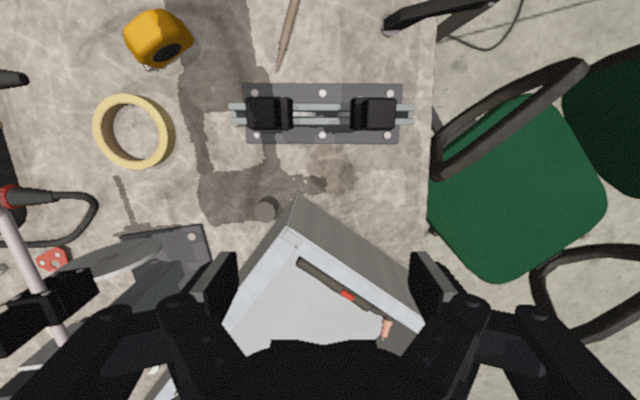

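The wrist view shows the holder at (322,113), with grip tops at about (263,112) and (379,113). The hook is at the left edge with the horn at about (30,260).

```bash
python3 - <<'E'
from h import *
W=load("w1")
b=cv2.resize(W[0][75:150,220:425],None,fx=3.9,fy=3.9,interpolation=cv2.INTER_CUBIC)
b=np.clip(b.astype(float)*1.4,0,255).astype(np.uint8)
cv2.imwrite("pics/w1c.png",b[:,:,::-1])
E
```

```text
(no output)
```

View pics/w1c.png

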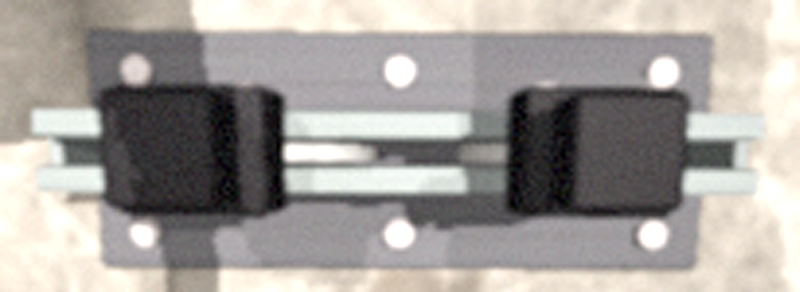

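The left gauge (low y) has its disc edge about 7 mm from the holder's middle and the right one about 19 mm, so the medium gauge is the one at low y, nearer the hook. Next I look at the hook.

>>> play_rows --rows '[-0.2,-1,-0.1,0,0,0,1,-0.2,-1,-0.1,0,0,0,1,-0.2,-1,-0.1,0,0,0,1,-0.2,-1,-0.1,0,0,0,1,-0.2,-1,-0.1,0,0,0,1]'

```text
time: 2.33
position: [0.53, 0.0099, 0.3137]
eef_rot: [0.026, 1.0, 0.0, -0.0]
contact_force: [1.3, -0.9, -0.6]
gripper_width: 0.0855
grasp_force: 0.0
```

>>> play_rows --rows '[-0.2,-1,-0.1,0,0,0,1,-0.2,-1,-0.1,0,0,0,1,-0.2,-1,-0.1,0,0,0,1,-0.2,-1,-0.1,0,0,0,1,-0.2,-1,-0.1,0,0,0,1]'

```text
time: 2.75
position: [0.5486, -0.1164, 0.3262]
eef_rot: [0.027, 1.0, 0.0, -0.0]
contact_force: [1.2, 0.3, 1.2]
gripper_width: 0.0854
grasp_force: 0.0
```

>>> play_rows --rows '[0,0,0,0,0,0,1,0,0,0,0,0,0,1]'

```text
time: 2.92
position: [0.5487, -0.1161, 0.326]
eef_rot: [0.027, 1.0, 0.0, -0.0]
contact_force: [-0.2, 0.6, 0.7]
gripper_width: 0.0856
grasp_force: 0.0
```

```bash
python3 - <<'E'
from h import *
s=manip.get_state();print(s["time"],s["position"])
save("wrist","w2")
W=load("w1")
g=cv2.cvtColor(W[0],cv2.COLOR_RGB2GRAY)
for z in (.176,.17):
  print(onz(W,(260.5,113.5),z),onz(W,(382.3,114),z),onz(W,(321.5,113.7),z))
v=load("w2");print(-v[2].T@v[3])
E
```

```text
2.9167 [ 0.54866033 -0.11608883  0.32602764]
[0.43559958 0.0883093  0.176     ] [0.44072152 0.18617214 0.176     ] [0.43812471 0.13729826 0.176     ]
[0.43549935 0.08708088 0.17      ] [0.44074774 0.18735986 0.17      ] [0.43808682 0.13727934 0.17      ]
[ 0.47613091 -0.11327993  0.44396648]
```

View pics/w2.png

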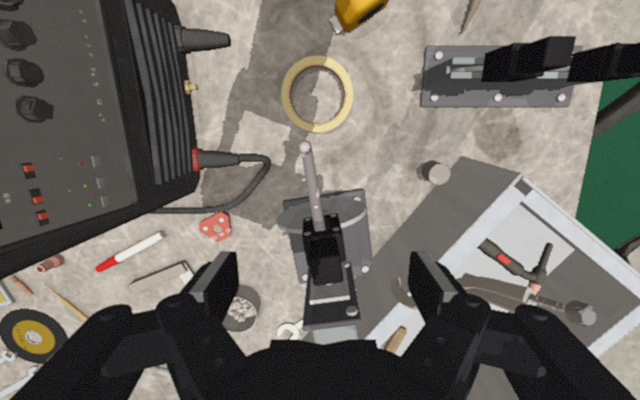

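The hook view shows the horn from its tip at about (306,147) to the large gauge's block at (320,225). The stop plate is at about (330,295), and the roll at (317,93) is clear of the tip.

```bash
python3 - <<'E'
from h import *
v=load("w2");c=v[0].astype(int)
for r in (160,200): print(r,[tuple(c[r,x]) for x in range(298,330,2)])
g=c.sum(2)/3
P=[]
for r in range(158,216,3):
    row=c[r,296:332]; m=(row[:,0]>135)&(row[:,0]-row[:,1]>6)
    # pinkish/bright horn
    xs=np.where(m)[0]+296; print(r,xs.min() if len(xs) else 0,xs.max() if len(xs) else 0,len(xs),end=';')
E
```

```text
160 [(np.int64(202), np.int64(193), np.int64(182)), (np.int64(211), np.int64(201), np.int64(190)), (np.int64(183), np.int64(174), np.int64(164)), (np.int64(139), np.int64(132), np.int64(129)), (np.int64(155), np.int64(148), np.int64(145)), (np.int64(161), np.int64(151), np.int64(150)), (np.int64(153), np.int64(146), np.int64(142)), (np.int64(132), np.int64(123), np.int64(122)), (np.int64(175), np.int64(166), np.int64(156)), (np.int64(198), np.int64(190), np.int64(179)), (np.int64(197), np.int64(187), np.int64(176)), (np.int64(186), np.int64(177), np.int64(167)), (np.int64(172), np.int64(162), np.int64(151)), (np.int64(164), np.int64(156), np.int64(144)), (np.int64(167), np.int64(158), np.int64(146)), (np.int64(164), np.int64(156), np.int64(144))]
200 [(np.int64(74), np.int64(74), np.int64(77)), (np.int64(77), np.int64(76), np.int64(76)), (np.int64(84), np.int64(82), np.int64(83)), (np.int64(80), np.int64(77), np.int64(79)), (np.int64(78), np.int64(75), np.int64(75)), (np.int64(79), np.int64(77), np.int64(78)), (np.int64(133), np.int64(125), np.int64(122)), (np.int64(153), np.int64(143), np.int64(142)), (np.int64(156), np.int64(146), np.int64(144)), (np.int64(156), np.int64(147), np.int64(144)), (np.int64(140), np.int64(132), np.int64(131)), (np.int64(109), np.int64(104), np.int64(102)), (np.int64(104), np.int64(102), np.int64(97)), (np.int64(109), np.int64(105), np.int64(102)), (np.int64(106), np.int64(102), np.int64(100)), (np.int64(105), np.int64(102), np.int64(100))]
158 296 331 35;161 296 331 34;164 296 331 34;167 296 331 34;170 296 331 34;173 296 331 32;176 307 331 19;179 297 331 25;182 307 331 21;185 297 331 18;188 306 331 21;191 309 327 15;194 310 319 10;197 310 318 9;200 311 318 8;203 311 318 8;206 312 319 8;209 312 319 8;212 313 320 8;215 313 321 9;
```

```bash
python3 - <<'E'
from h import *
v=load("w2")
b=cv2.resize(v[0][130:350,240:400],None,fx=2.7,fy=2.7,interpolation=cv2.INTER_CUBIC)
S=load("scene0")[0][125:215,270:370]
s=cv2.resize(S,None,fx=3.5,fy=3.5,interpolation=cv2.INTER_CUBIC)
o=np.zeros((600,800,3),np.uint8);o[:b.shape[0],:b.shape[1]]=b;o[:s.shape[0],450:450+s.shape[1]]=s
o=np.clip(o*1.3,0,255).astype(np.uint8)
cv2.imwrite("pics/w2c.png",o[:,:,::-1])
E
```

```text
(no output)
```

View pics/w2c.png

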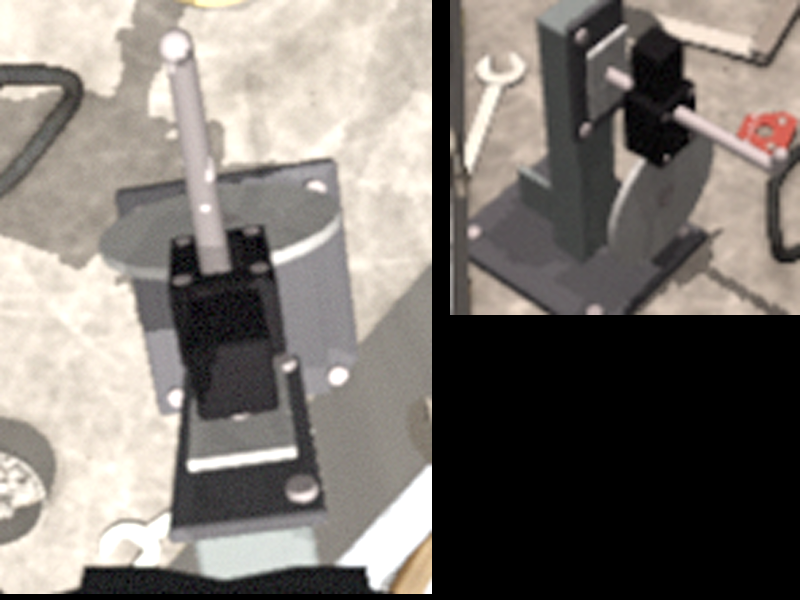

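```bash
python3 - <<'E'
from h import *
v=load("w2");S=load("scene0");T=load("top0")
print("tip tri",tri(v,(304.8,147),S,(363.7,170.1)),tri(v,(304.8,147),T,(541/3+170,298/3+110)))
print("tip z.212",onz(v,(304.8,147),.212))
A=[onz(v,u,.195) for u in((308.2,160),(314.3,200),(316.5,212))]
print(A,[np.degrees(np.arctan2(*(b-A[0])[1::-1])) for b in A[1:]])
t=onz(v,(304.8,147),.212);print([np.degrees(np.arctan2(*(b-t)[1::-1])) for b in A])
# stop plate bottom/top edge (white line) crop -> px ; large gauge grip front-bottom etc.
q=lambda x,y:(240+x/2.7,130+y/2.7)
print("stop top edge L,R",onz(v,q(188,463),.22),onz(v,q(297,452),.22))
print("large grip top outer edge corners z.248",onz(v,q(200,418),.248),onz(v,q(278,408),.248))
print("large block front top corners z.210",onz(v,q(170,238),.210),onz(v,q(265,228),.210))
E
```

```text
tip tri (array([ 0.49970238, -0.12923941,  0.20359211]), np.float64(0.0006800251008991263)) (array([ 0.49966672, -0.12827473,  0.20897671]), np.float64(0.0009461077770803153))
tip z.212 [ 0.49914971 -0.1284968   0.212     ]
[array([ 0.51203438, -0.12748036,  0.195     ]), array([ 0.54815716, -0.12447116,  0.195     ]), array([ 0.55959966, -0.12318383,  0.195     ])] [np.float64(4.762006426054346), np.float64(5.161466797652292)]
[np.float64(4.510588917012808), np.float64(4.695923057634283), np.float64(5.022841017767731)]
stop top edge L,R [ 0.63577285 -0.13349262  0.22      ] [ 0.63352982 -0.09704157  0.22      ]
large grip top outer edge corners z.248 [ 0.60103941 -0.12652754  0.248     ] [ 0.59901399 -0.10409306  0.248     ]
large block front top corners z.210 [ 0.55949794 -0.13453618  0.21      ] [ 0.5577834  -0.10421513  0.21      ]
```

>>> play_rows --rows '[0.49,0.79,0,0,0,0,1,0.49,0.79,0,0,0,0,1,0.49,0.79,0.1,0,0,0,1,0.49,0.79,0.2,0,0,0,1,0.49,0.79,0.3,0,0,0,1]'

```text
time: 3.38
position: [0.4919, -0.0114, 0.3116]
eef_rot: [0.025, 1.0, 0.0, 0.001]
contact_force: [0.3, -0.1, -0.5]
gripper_width: 0.0852
grasp_force: 0.0
```

>>> play_rows --rows '[0.49,0.79,0.4,0,0,0,1,0.49,0.79,0.4,0,0,0,1,0.49,0.79,0.4,0,0,0,1,0.49,0.79,0.4,0,0,0,1,0.49,0.79,0.4,0,0,0,1]'

```text
time: 3.8
position: [0.4351, 0.0903, 0.2607]
eef_rot: [0.025, 1.0, 0.0, -0.0]
contact_force: [0.8, 0.8, 0.8]
gripper_width: 0.0854
grasp_force: 0.0
```

>>> play_rows --rows '[0,0,0,0,0,0,1,0,0,0,0,0,0,1]'

```text
time: 3.97
position: [0.4353, 0.0898, 0.2607]
eef_rot: [0.024, 1.0, 0.0, -0.001]
contact_force: [0.3, -0.6, 0.1]
gripper_width: 0.0854
grasp_force: 0.0
```

```bash
python3 - <<'E'
from h import *
s=manip.get_state();print(s["time"],s["position"])
save("wrist","w3")
v=load("w3");print(-v[2].T@v[3])
print([proj(v,(.436+a,.0886+b,.176)).round(1) for a,b in((-.012,-.012),(-.012,.012),(.012,.012),(.012,-.012))])
b=v[0][40:340,160:560]
cv2.imwrite("pics/w3c.png",cv2.resize(b,None,fx=2,fy=2,interpolation=cv2.INTER_CUBIC)[:,:,::-1])
E
```

```text
3.9667 [0.43525613 0.08979235 0.26069123]
[0.36278773 0.09217845 0.37868125]
[array([305.3, 203.9]), array([338. , 202.4]), array([339. , 232.8]), array([307.3, 234.2])]
```

View pics/w3c.png

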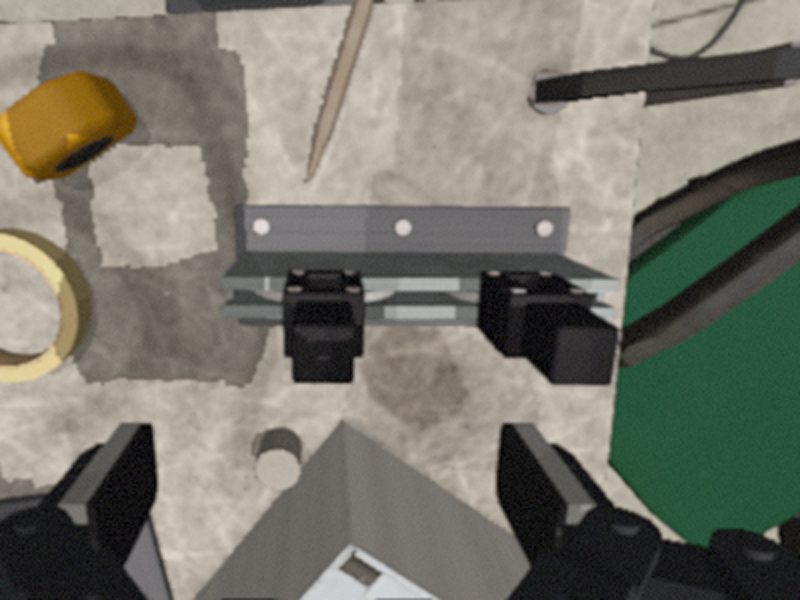

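In this view the medium's grip top spans columns 306 to 337 with its far edge at row 231. That puts it at about (0.434, 0.088), right under the tool. A quick two-view check of the height comes next.

```bash
python3 - <<'E'
from h import *
a=load("w1");b=load("w3")
# far (+x) edge mid of medium grip top: w1 crop (158,212)->px ; w3
print(tri(a,(220+158/3.9,75+211/3.9),b,(321.5,231)), tri(a,(220+103/3.9,75+211/3.9),b,(306,231)))
print("small",tri(a,(220+688/3.9,75+211/3.9),b,(160+613/2,40+383/2)))
E
```

```text
(array([0.44757707, 0.08682808, 0.17266425]), np.float64(0.0011929624546004954)) (array([0.44707783, 0.07501366, 0.17235017]), np.float64(0.0009905586419006447))
small (array([0.45329654, 0.1987945 , 0.17210325]), np.float64(7.205984428537577e-05))
```

>>> play_rows --rows '[0.05,-0.07,0.9,0,0,0,1,0,0,0.9,0,0,0,1,0,0,0.6,0,0,0,1,0,0,0,0,0,0,1]'

```text
time: 4.35
position: [0.4336, 0.0861, 0.1985]
eef_rot: [0.026, 1.0, 0.0, -0.003]
contact_force: [-0.8, -0.6, -0.3]
gripper_width: 0.0857
grasp_force: 0.0
```

>>> play_rows --rows '[-0.05,0.03,0.6,0,0,0,1,0,0,0.6,0,0,0,1,0,0,0,0,0,0,0.4,0,0,0,0,0,0,0,0,0,0,0,0,0,0]' --newtons 40

```text
time: 4.77
position: [0.4375, 0.0869, 0.1729]
eef_rot: [0.026, 1.0, -0.0, 0.001]
contact_force: [0.0, 0.6, -0.2]
gripper_width: 0.0513
grasp_force: 0.0
```

>>> play_rows --rows '[0,0,0,0,0,0,0,0,0,0,0,0,0,0,0,0,0,0,0,0,0,0,0,0,0,0,0,0,0,0,0,0,0,0,0]'

```text
time: 5.18
position: [0.4373, 0.0872, 0.1725]
eef_rot: [0.026, 1.0, 0.0, 0.001]
contact_force: [-0.0, 0.9, 6.3]
gripper_width: 0.0235
grasp_force: 42.6
```

>>> play_rows --rows '[0,0,-0.4,0,0,0,0,0,0,-0.8,0,0,0,0,0,0,-1,0,0,0,0,0,0,-1,0,0,0,0,0,0,-0.8,0,0,0,0]'

```text
time: 5.6
position: [0.4363, 0.0871, 0.2732]
eef_rot: [0.026, 1.0, -0.0, 0.0]
contact_force: [0.2, 0.1, -0.7]
gripper_width: 0.0233
grasp_force: 41.6
```

>>> play_rows --rows '[0,-0.5,0,0,0,0,0,-0.2,-0.9,0,0,0,0,0,-0.2,-0.9,0,0,0,0,0,-0.2,-0.9,0,0,0,0,0,-0.2,-0.9,0,0,0,0,0]'

```text
time: 6.02
position: [0.4507, -0.0172, 0.2713]
eef_rot: [0.025, 1.0, -0.0, -0.0]
contact_force: [0.8, 0.3, -1.7]
gripper_width: 0.0236
grasp_force: 41.6
```

>>> play_rows --rows '[-0.2,-0.9,0,0,0,0,0,-0.2,-0.9,0,0,0,0,0,-0.2,-0.9,0,0,0,0,0,-0.1,-0.9,0,0,0,-4,0,0,-0.9,0,0,0,-4,0]'

```text
time: 6.43
position: [0.4641, -0.1305, 0.2712]
eef_rot: [-0.046, 0.999, 0.0, -0.001]
contact_force: [-0.2, 0.3, -0.7]
gripper_width: 0.0234
grasp_force: 41.7
```

>>> play_rows --rows '[0,0,0,0,0,0,0,0,0,0,0,0,0,0]'

```text
time: 6.6
position: [0.464, -0.1301, 0.2711]
eef_rot: [-0.043, 0.999, 0.0, -0.001]
contact_force: [-0.3, 0.5, -1.8]
gripper_width: 0.023
grasp_force: 41.7
```

```bash
python3 - <<'E'
from h import *
s=manip.get_state();print(s["time"],s["position"],Ro.from_quat(s["eef_rot"]).as_matrix()[:,:2].T,s["contact_force"],s["gripper_width"])
save("wrist","w4");save("scene","s4")
v=load("w4");S=load("s4")
b=cv2.resize(v[0][60:330,220:420],None,fx=2.2,fy=2.2,interpolation=cv2.INTER_CUBIC)
s=cv2.resize(S[0][110:260,260:380],None,fx=2.8,fy=2.8,interpolation=cv2.INTER_CUBIC)
o=np.zeros((600,800,3),np.uint8);o[:b.shape[0],:b.shape[1]]=b;o[:s.shape[0],450:450+s.shape[1]]=s
cv2.imwrite("pics/w4c.png",np.clip(o*1.3,0,255).astype(np.uint8)[:,:,::-1])
E
```

```text
6.6 [ 0.46401059 -0.13009897  0.27112969] [[-9.96341091e-01 -8.54582907e-02  1.14523740e-03]
 [-8.54573663e-02  9.96341480e-01  8.33216617e-04]] [-0.31947844  0.47323671 -1.83756042] 0.023034405644032394
```

View pics/w4c.png

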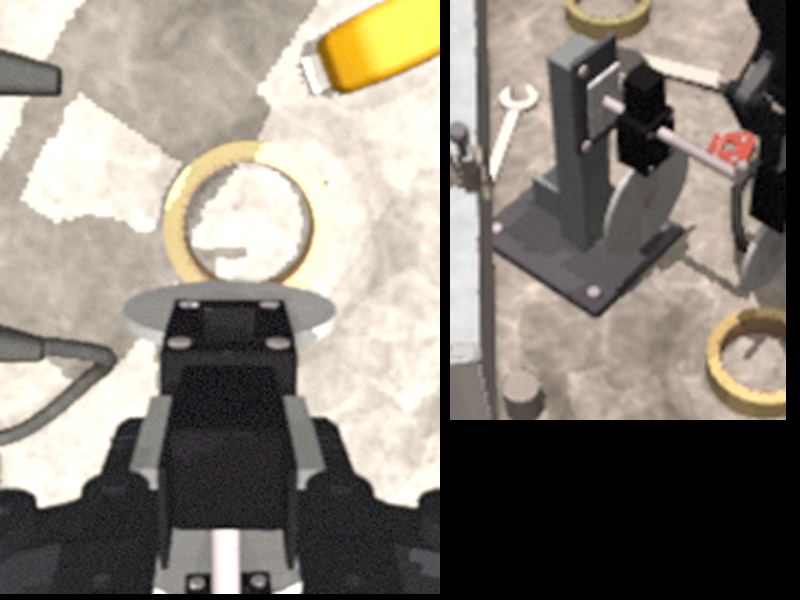

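The wrist view shows the medium gauge held upright, its bolts and grip centred on column 324. The horn appears beyond it at about column 323.4, rows 301 to 328, nearly in line.

```bash
python3 - <<'E'
from h import *
v=load("w4");c=v[0].astype(int)
for r in (302,310,318,326):
    row=c[r].sum(1)/3; print(r,[int(x) for x in row[308:340]])
T=np.eye(4);s=manip.get_state();R=Ro.from_quat(s["eef_rot"]).as_matrix();p=s["position"]
for d in (-.06,-.08,-.1,-.12,-.14): # tool x ahead
    print(d,proj(v,p+R@[d,0,.0]+[0,0,.195-p[2]]))
E
```

```text
302 [116, 114, 116, 116, 114, 105, 104, 110, 139, 167, 185, 197, 205, 209, 212, 216, 217, 211, 203, 188, 157, 116, 105, 108, 113, 111, 112, 113, 110, 112, 111, 111]
310 [111, 112, 108, 105, 106, 103, 103, 108, 133, 162, 182, 193, 200, 204, 208, 211, 212, 203, 195, 185, 154, 111, 104, 106, 104, 107, 110, 109, 109, 111, 110, 110]
318 [113, 110, 106, 107, 110, 103, 109, 108, 127, 159, 178, 188, 200, 204, 207, 210, 213, 209, 203, 188, 158, 114, 106, 104, 105, 103, 106, 106, 103, 107, 106, 109]
326 [150, 126, 118, 102, 72, 38, 18, 50, 113, 155, 176, 189, 199, 204, 209, 211, 214, 210, 204, 192, 154, 88, 32, 22, 27, 23, 35, 52, 77, 96, 96, 72]
-0.06 [325.57200812 294.68917332]
-0.08 [325.54219446 316.48940154]
-0.1 [325.5138277  337.23163996]
-0.12 [325.48680499 356.99108215]
-0.14 [325.46103302 375.83596099]
```

>>> play_rows --rows '[0,-0.06,0.21,0,0,0,0,0,0,0.21,0,0,0,0,-0.2,0,0,0,0,0,0,-0.2,0,0,0,0,0,0,0,0,0,0,0,0,0]'

```text
time: 7.12
position: [0.4754, -0.1298, 0.2608]
eef_rot: [-0.044, 0.999, 0.0, 0.0]
contact_force: [-0.8, -0.4, -1.9]
gripper_width: 0.0236
grasp_force: 41.7
```

>>> play_rows --rows '[-0.15,0,0,0,0,0,0,-0.15,0,0,0,0,0,0,-0.15,0,0,0,0,0,0,-0.15,0,0,0,0,0,0,0,0,0,0,0,0,0]'

```text
time: 7.53
position: [0.4902, -0.1288, 0.2609]
eef_rot: [-0.044, 0.999, -0.0, 0.0]
contact_force: [-0.0, -0.1, -2.1]
gripper_width: 0.0234
grasp_force: 41.7
```

```bash
python3 - <<'E'
from h import *
s=manip.get_state();print(s["time"],s["position"],s["contact_force"],s["wrist_torque"])
save("wrist","w5")
v=load("w5");c=v[0].astype(int)
for r in (302,310,318):
    print(r,[int(x) for x in c[r].sum(1)[308:340]/3])
E
```

```text
7.5333 [ 0.49017006 -0.12881724  0.26089859] [-0.02606145 -0.12178427 -2.13660274] [-0.03723106  0.02099389  0.00134223]
302 [101, 99, 103, 101, 105, 100, 101, 98, 103, 131, 162, 181, 192, 199, 202, 207, 210, 212, 214, 204, 197, 179, 141, 88, 75, 77, 74, 72, 66, 66, 65, 61]
310 [72, 61, 49, 39, 28, 13, 19, 22, 62, 122, 158, 176, 188, 196, 201, 205, 208, 209, 208, 203, 197, 180, 133, 62, 26, 26, 26, 19, 18, 16, 23, 25]
318 [22, 21, 24, 24, 28, 22, 18, 20, 55, 115, 155, 174, 188, 195, 200, 204, 207, 211, 208, 202, 197, 179, 137, 66, 16, 26, 10, 19, 24, 26, 22, 23]
```

>>> play_rows --rows '[-0.3,-0.02,0,0,0,0,0,-0.3,0,0,0,0,0,0,-0.3,0,0,0,0,0,0,-0.3,0,0,0,0,0,0,-0.3,0,0,0,0,0,0]'

```text
time: 8.0
position: [0.5278, -0.1259, 0.2607]
eef_rot: [-0.044, 0.999, 0.0, -0.0]
contact_force: [-0.2, -0.1, -1.2]
gripper_width: 0.0233
grasp_force: 41.7
```

>>> play_rows --rows '[-0.3,0,0,0,0,0,0,0,0,0.2,0,0,0,0,0,0,0.2,0,0,0,0,0,0,0.18,0,0,0,0,0,0,0,0,0,0,0]'

```text
time: 8.42
position: [0.5337, -0.1251, 0.2449]
eef_rot: [-0.044, 0.999, 0.0, -0.001]
contact_force: [0.2, -0.1, -1.2]
gripper_width: 0.0233
grasp_force: 41.7
```

>>> play_rows --rows '[-0.2,0,-0.03,0,0,0,0,-0.2,0,0,0,0,0,0,-0.2,0,0,0,0,0,0,-0.1,0,0,0,0,0,0,-0.1,0,0,0,0,0,0]'

```text
time: 8.83
position: [0.5548, -0.1236, 0.2472]
eef_rot: [-0.044, 0.999, -0.0, 0.0]
contact_force: [-0.8, -0.3, -1.4]
gripper_width: 0.0232
grasp_force: 41.7
```

>>> play_rows --rows '[-0.1,0,0,0,0,0,0,-0.1,0,0,0,0,0,0,-0.1,0,0,0,0,0,0,-0.1,0,0,0,0,0,0,-0.1,0,0,0,0,0,0]'

```text
time: 9.25
position: [0.5666, -0.1225, 0.247]
eef_rot: [-0.044, 0.999, 0.0, -0.001]
contact_force: [-1.8, 0.1, -0.0]
gripper_width: 0.0229
grasp_force: 41.8
```

>>> play_rows --rows '[-0.05,0,0,0,0,0,0,-0.05,0,0,0,0,0,0,-0.05,0,0,0,0,0,0,-0.05,0,0,0,0,0,0,-0.05,0,0,0,0,0,0]'

```text
time: 9.67
position: [0.573, -0.1219, 0.247]
eef_rot: [-0.044, 0.999, 0.0, -0.0]
contact_force: [-2.0, -0.3, -1.5]
gripper_width: 0.0233
grasp_force: 41.8
```

>>> play_rows --rows '[-0.04,0,0,0,0,0,0,-0.04,0,0,0,0,0,0,-0.04,0,0,0,0,0,0,-0.04,0,0,0,0,0,0]'

```text
time: 10.0
position: [0.577, -0.1215, 0.247]
eef_rot: [-0.044, 0.999, 0.0, -0.0]
contact_force: [-2.6, -1.0, -0.5]
gripper_width: 0.0238
grasp_force: 41.8
```

>>> play_rows --rows '[-0.04,0,0,0,0,0,0,-0.04,0,0,0,0,0,0,-0.04,0,0,0,0,0,0]'

```text
time: 10.25
position: [0.58, -0.1213, 0.247]
eef_rot: [-0.044, 0.999, 0.0, -0.0]
contact_force: [-0.6, -0.6, -1.6]
gripper_width: 0.0238
grasp_force: 41.8
```

>>> play_rows --rows '[-0.04,0,0,0,0,0,0,-0.04,0,0,0,0,0,0,-0.04,0,0,0,0,0,0]'

```text
time: 10.5
position: [0.583, -0.121, 0.247]
eef_rot: [-0.044, 0.999, 0.0, -0.0]
contact_force: [-0.7, 0.8, -1.5]
gripper_width: 0.0233
grasp_force: 41.8
```

>>> play_rows --rows '[-0.03,0,0,0,0,0,0,-0.03,0,0,0,0,0,0,-0.03,0,0,0,0,0,0]'

```text
time: 10.75
position: [0.5853, -0.1208, 0.247]
eef_rot: [-0.044, 0.999, -0.0, 0.0]
contact_force: [-1.0, -0.6, -1.4]
gripper_width: 0.0233
grasp_force: 41.8
```

>>> play_rows --rows '[-0.03,0,0,0,0,0,0,-0.03,0,0,0,0,0,0,-0.03,0,0,0,0,0,0]'

```text
time: 11.0
position: [0.5875, -0.1206, 0.247]
eef_rot: [-0.044, 0.999, -0.0, -0.0]
contact_force: [-1.9, -0.2, -2.6]
gripper_width: 0.0234
grasp_force: 41.8
```

>>> play_rows --rows '[-0.03,0,0,0,0,0,0,-0.03,0,0,0,0,0,0]'

```text
time: 11.17
position: [0.5884, -0.1206, 0.2471]
eef_rot: [-0.044, 0.999, -0.0, -0.001]
contact_force: [-5.3, -0.8, 0.1]
gripper_width: 0.0236
grasp_force: 42.0
```

>>> play_rows --rows '[-0.02,0,0,0,0,0,0]'

```text
time: 11.25
position: [0.5886, -0.1206, 0.2471]
eef_rot: [-0.044, 0.999, -0.0, -0.001]
contact_force: [-6.7, 0.1, 1.9]
gripper_width: 0.0236
grasp_force: 42.1
```

>>> play_rows --rows '[-0.03,0,0,0,0,0,0,0,0,0,0,0,0,0]'

```text
time: 11.42
position: [0.5887, -0.1207, 0.2472]
eef_rot: [-0.044, 0.999, -0.0, -0.002]
contact_force: [-8.7, -1.6, 1.3]
gripper_width: 0.0238
grasp_force: 42.3
```

>>> play_rows --rows '[-0.03,0,0,0,0,0,0,0,0,0,0,0,0,0]'

```text
time: 11.58
position: [0.589, -0.1208, 0.2472]
eef_rot: [-0.044, 0.999, -0.0, -0.003]
contact_force: [-10.3, -1.8, 3.8]
gripper_width: 0.0234
grasp_force: 42.4
```

>>> play_rows --rows '[-0.03,0,0,0,0,0,0,0,0,0,0,0,0,0,0,0,0,0,0,0,0,0,0,0,0,0,0,0,0,0,0,0,0,0,0]'

```text
time: 12.0
position: [0.5892, -0.1208, 0.2472]
eef_rot: [-0.044, 0.999, -0.0, -0.004]
contact_force: [-12.3, -0.7, 4.4]
gripper_width: 0.0235
grasp_force: 42.6
```

>>> play_rows --rows '[0,0,0,0,0,0,0,0,0,0,0,0,0,0,0,0,0,0,0,0,0,0,0,0,0,0,0,0]'

```text
time: 12.33
position: [0.5892, -0.1208, 0.2472]
eef_rot: [-0.044, 0.999, -0.0, -0.004]
contact_force: [-13.0, -1.2, 4.2]
gripper_width: 0.0234
grasp_force: 42.6
```

>>> play_rows --rows '[0.05,0,0,0,0,0,0,0.05,0,0.04,0,0,0,0,0,0,0.05,0,0,0,0,0,0,0,0,0,0,0]'

```text
time: 12.67
position: [0.5886, -0.1207, 0.2449]
eef_rot: [-0.044, 0.999, -0.0, -0.001]
contact_force: [-5.1, -1.9, 1.6]
gripper_width: 0.0232
grasp_force: 42.1
```

>>> play_rows --rows '[0.05,0,0,0,0,0,0,0,0,0.02,0,0,0,0,0,0,0,0,0,0,0]'

```text
time: 12.92
position: [0.5883, -0.1206, 0.2445]
eef_rot: [-0.044, 0.999, -0.0, 0.001]
contact_force: [-0.2, -0.3, -0.4]
gripper_width: 0.0232
grasp_force: 41.8
```

>>> play_rows --rows '[0,0,0,0,0,0,0.4,0,0,0,0,0,0,1,0,0,0,0,0,0,1,0,0,0,0,0,0,1,0,0,0,0,0,0,1]'

```text
time: 13.33
position: [0.5881, -0.1206, 0.2445]
eef_rot: [-0.044, 0.999, -0.0, 0.0]
contact_force: [0.2, -0.3, 1.0]
gripper_width: 0.0805
grasp_force: 0.0
```

>>> play_rows --rows '[0,0,-0.3,0,0,0,1,0,0,-0.6,0,0,0,1,0,0,-0.9,0,0,0,1,0,0,-1,0,0,0,1,0,0,-0.4,0,0,0,1]'

```text
time: 13.75
position: [0.5891, -0.121, 0.3289]
eef_rot: [-0.044, 0.999, -0.001, 0.003]
contact_force: [0.2, -0.1, 0.8]
gripper_width: 0.0858
grasp_force: 0.0
```

>>> play_rows --rows '[0.37,0.97,0,0,0,0,1,0.37,0.97,0,0,0,0,1,0.37,0.97,0,0,0,0,1,0.37,0.97,0,0,0,0,1,0.37,0.97,0,0,0,0,1]'

```text
time: 14.17
position: [0.5305, -0.0029, 0.3242]
eef_rot: [-0.044, 0.999, 0.0, 0.0]
contact_force: [-0.3, -0.2, 0.4]
gripper_width: 0.0854
grasp_force: 0.0
```

>>> play_rows --rows '[0.37,0.97,0,0,0,0,1,0.37,0.97,0,0,0,0,1,0.37,0.97,0,0,0,0,1,0.37,0.97,0.3,0,0,0,1,0.37,0.97,0.4,0,0,0,1]'

```text
time: 14.58
position: [0.4742, 0.1138, 0.3076]
eef_rot: [-0.044, 0.999, -0.0, 0.001]
contact_force: [0.3, 1.6, 1.0]
gripper_width: 0.0854
grasp_force: 0.0
```

>>> play_rows --rows '[0.37,0.97,0.6,0,0,0,1,0.37,0.97,0.6,0,0,0,1,0.37,0.97,0.6,0,0,4,1,0,0,0.3,0,0,4,1,0,0,0,0,0,0,1]'

```text
time: 15.0
position: [0.4385, 0.1837, 0.2521]
eef_rot: [0.025, 1.0, -0.0, -0.002]
contact_force: [-1.1, 0.1, -0.3]
gripper_width: 0.0855
grasp_force: 0.0
```

```bash
python3 - <<'E'
from h import *
s=manip.get_state();print(s["time"],s["position"],Ro.from_quat(s["eef_rot"]).as_matrix()[:,1])
save("wrist","w6");v=load("w6");g=v[0].max(2).astype(int)
print([proj(v,(.441+a,.1845+b,.176)).round(1) for a,b in((-.012,-.012),(-.012,.012),(.012,.012),(.012,-.012))])
m=(g<75).astype(np.uint8)
for r in (205,212,219,226): print(r,[int(x) for x in g[r,290:352]])
print([int(x) for x in g[195:250,322]])
E
```

```text
15.0 [0.43845102 0.18367813 0.25209097] [ 5.05427141e-02  9.98721599e-01 -7.76192361e-04]
[array([307.7, 210.1]), array([341.6, 208.5]), array([342.7, 239.8]), array([309.8, 241.3])]
205 [84, 81, 78, 78, 76, 85, 82, 84, 85, 89, 90, 84, 90, 90, 78, 53, 31, 25, 32, 25, 25, 21, 14, 29, 21, 21, 25, 13, 27, 4, 18, 25, 20, 20, 25, 20, 18, 27, 20, 25, 7, 30, 23, 24, 26, 23, 20, 22, 27, 25, 25, 27, 30, 41, 34, 32, 43, 79, 108, 116, 118, 116]
212 [105, 99, 99, 110, 144, 161, 159, 160, 158, 157, 162, 158, 150, 149, 133, 96, 49, 25, 29, 19, 25, 24, 42, 52, 52, 46, 50, 48, 52, 52, 53, 50, 57, 51, 51, 50, 48, 49, 49, 55, 58, 56, 56, 59, 54, 58, 59, 61, 57, 56, 52, 42, 42, 24, 30, 24, 85, 159, 191, 191, 190, 185]
219 [116, 117, 125, 161, 180, 187, 187, 186, 185, 181, 180, 169, 166, 171, 171, 140, 68, 27, 24, 23, 18, 18, 27, 35, 26, 29, 30, 28, 18, 23, 16, 33, 34, 29, 32, 33, 29, 25, 27, 38, 30, 37, 33, 31, 35, 42, 40, 35, 35, 37, 34, 33, 29, 27, 20, 24, 91, 165, 190, 192, 192, 187]
226 [114, 139, 156, 161, 167, 167, 167, 159, 160, 158, 162, 162, 155, 151, 149, 152, 155, 154, 154, 151, 124, 58, 19, 30, 25, 24, 32, 35, 27, 32, 32, 29, 27, 30, 30, 25, 26, 25, 27, 30, 42, 31, 29, 31, 31, 39, 40, 27, 30, 36, 23, 24, 80, 152, 182, 187, 191, 192, 194, 192, 182, 183]
[41, 19, 20, 19, 24, 19, 3, 9, 18, 14, 20, 30, 25, 23, 37, 44, 52, 57, 46, 39, 24, 29, 29, 34, 34, 36, 44, 47, 48, 36, 31, 27, 26, 26, 27, 33, 26, 29, 21, 30, 30, 8, 23, 63, 124, 151, 154, 150, 145, 145, 147, 158, 165, 160, 156]
```

>>> play_rows --rows '[-0.08,0.04,0.9,0,0,0,1,0,0,0.9,0,0,0,1,0,0,0.6,0,0,0,1,0,0,0.5,0,0,0,1,0,0,0.28,0,0,0,1]'

```text
time: 15.47
position: [0.4426, 0.1829, 0.1741]
eef_rot: [0.025, 1.0, -0.0, -0.0]
contact_force: [0.3, 0.5, -0.3]
gripper_width: 0.0857
grasp_force: 0.0
```

>>> play_rows --rows '[0,0,0,0,0,0,0.4,0,0,0,0,0,0,0,0,0,0,0,0,0,0,0,0,0,0,0,0,0,0,0,0,0,0,0,0]'

```text
time: 15.88
position: [0.443, 0.1838, 0.1758]
eef_rot: [0.026, 1.0, 0.0, 0.001]
contact_force: [0.3, 0.3, 0.1]
gripper_width: 0.0254
grasp_force: 0.2
```

>>> play_rows --rows '[0,0,0,0,0,0,0,0,0,0,0,0,0,0,0,0,0,0,0,0,0,0,0,0,0,0,0,0]'

```text
time: 16.22
position: [0.443, 0.1838, 0.1757]
eef_rot: [0.026, 1.0, 0.0, 0.001]
contact_force: [-0.4, 0.1, 5.6]
gripper_width: 0.0232
grasp_force: 45.8
```

>>> play_rows --rows '[0,0,-0.4,0,0,0,0,0,0,-0.8,0,0,0,0,0,0,-1,0,0,0,0,0,0,-1,0,0,0,0,0,0,-0.7,0,0,0,0]'

```text
time: 16.63
position: [0.4425, 0.1838, 0.2746]
eef_rot: [0.026, 1.0, 0.0, 0.001]
contact_force: [-0.1, 0.7, -0.4]
gripper_width: 0.0237
grasp_force: 44.9
```

>>> play_rows --rows '[-0.1,-0.6,0,0,0,0,0,-0.1,-0.95,0,0,0,0,0,-0.1,-0.95,0,0,0,0,0,-0.1,-0.95,0,0,0,0,0,-0.1,-0.95,0,0,0,0,0]'

```text
time: 17.05
position: [0.4487, 0.0724, 0.2722]
eef_rot: [0.025, 1.0, 0.0, -0.0]
contact_force: [0.1, -0.2, -0.4]
gripper_width: 0.0231
grasp_force: 44.9
```

>>> play_rows --rows '[-0.1,-0.95,0,0,0,0,0,-0.1,-0.95,0,0,0,0,0,-0.1,-0.95,0,0,0,0,0,-0.1,-0.95,0,0,0,0,0,-0.1,-0.95,0,0,0,0,0]'

```text
time: 17.47
position: [0.4551, -0.0469, 0.2722]
eef_rot: [0.026, 1.0, 0.0, -0.0]
contact_force: [0.3, -0.2, -1.5]
gripper_width: 0.0231
grasp_force: 44.9
```

>>> play_rows --rows '[-0.1,-0.95,0,0,0,0,0,-0.1,-0.95,0,0,0,0,0,-0.1,-0.95,0,0,0,-4,0,-0.1,-0.4,0,0,0,-4,0,0,0,0,0,0,0,0]'

```text
time: 17.88
position: [0.4619, -0.1292, 0.2721]
eef_rot: [-0.044, 0.999, 0.0, -0.0]
contact_force: [-0.0, 0.4, -1.0]
gripper_width: 0.023
grasp_force: 44.8
```

```bash
python3 - <<'E'
from h import *
s=manip.get_state();p=s["position"];R=Ro.from_quat(s["eef_rot"]).as_matrix();print(s["time"],p,R[:,:2].T.round(4),s["contact_force"],s["gripper_width"])
hy=-.1285-.0003+(p[0]-.499)*.0876;print("horn y",hy)
save("wrist","w7");v=load("w7");c=v[0].sum(2)/3
for r in (302,310,318): print(r,[int(x) for x in c[r,308:340]])
E
```

```text
17.8833 [ 0.46192763 -0.12924286  0.27214582] [[-9.962e-01 -8.710e-02  8.000e-04]
 [-8.710e-02  9.962e-01  1.000e-04]] [-0.04563203  0.44351989 -1.03229609] 0.023025738293390385
horn y -0.13204753966808644
302 [110, 110, 107, 105, 103, 103, 120, 150, 174, 186, 198, 202, 207, 212, 211, 212, 205, 193, 167, 127, 92, 93, 97, 100, 108, 107, 112, 108, 113, 109, 106, 109]
310 [110, 109, 103, 103, 103, 102, 112, 142, 169, 186, 197, 203, 207, 210, 213, 212, 206, 197, 181, 146, 109, 99, 103, 104, 101, 109, 109, 108, 110, 108, 107, 110]
318 [53, 45, 39, 38, 29, 38, 77, 134, 166, 186, 195, 203, 206, 210, 211, 212, 206, 199, 180, 133, 69, 33, 42, 46, 38, 47, 54, 58, 60, 58, 56, 53]
```

>>> play_rows --rows '[0,-0.1,0.17,0,0,0,0,0,0,0.17,0,0,0,0,-0.2,0,0,0,0,0,0,-0.2,0,0,0,0,0,0,0,0,0,0,0,0,0]'

```text
time: 18.35
position: [0.4731, -0.1285, 0.2638]
eef_rot: [-0.045, 0.999, 0.0, 0.0]
contact_force: [-1.0, 0.4, -1.6]
gripper_width: 0.0227
grasp_force: 44.8
```

>>> play_rows --rows '[-0.15,0,0,0,0,0,0,-0.15,0,0,0,0,0,0,-0.15,0,0,0,0,0,0,-0.15,0,0,0,0,0,0,0,0,0,0,0,0,0]'

```text
time: 18.77
position: [0.4879, -0.1278, 0.2639]
eef_rot: [-0.044, 0.999, -0.0, 0.0]
contact_force: [-0.7, -0.4, -1.0]
gripper_width: 0.0234
grasp_force: 44.9
```

```bash
python3 - <<'E'
from h import *
s=manip.get_state();p=s["position"];print(p,s["contact_force"]);print("horn y",-.1288+(p[0]-.499)*.0876)
save("wrist","w8");v=load("w8");c=v[0].sum(2)/3
for r in (302,310,318): print(r,[int(x) for x in c[r,308:340]])
E
```

```text
[ 0.4879108  -0.12777025  0.26387126] [-0.69056373 -0.37653082 -1.04945244]
horn y -0.1297714135490067
302 [95, 95, 83, 54, 32, 5, 50, 111, 151, 173, 186, 194, 200, 203, 206, 208, 209, 205, 198, 184, 142, 67, 16, 11, 14, 40, 77, 93, 97, 99, 97, 97]
310 [24, 16, 21, 15, 12, 29, 39, 90, 140, 170, 182, 193, 199, 204, 206, 209, 207, 199, 192, 183, 143, 75, 22, 20, 28, 22, 9, 16, 27, 25, 25, 11]
318 [27, 17, 18, 16, 22, 17, 45, 85, 135, 166, 180, 192, 200, 203, 208, 210, 208, 204, 200, 184, 144, 75, 29, 22, 29, 17, 37, 11, 20, 25, 19, 19]
```

>>> play_rows --rows '[0,-0.06,0,0,0,0,0,-0.3,0,0,0,0,0,0,-0.3,0,0,0,0,0,0,-0.3,0,0,0,0,0,0,-0.3,0,0,0,0,0,0]'

```text
time: 19.23
position: [0.5182, -0.1266, 0.2638]
eef_rot: [-0.044, 0.999, -0.0, 0.0]
contact_force: [-0.5, 0.4, -0.6]
gripper_width: 0.0234
grasp_force: 44.9
```

>>> play_rows --rows '[-0.3,0,0,0,0,0,0,0,0,0.2,0,0,0,0,0,0,0.2,0,0,0,0,0,0,0.17,0,0,0,0,0,0,0,0,0,0,0]'

```text
time: 19.65
position: [0.5239, -0.1257, 0.2479]
eef_rot: [-0.044, 0.999, 0.001, -0.001]
contact_force: [-0.7, 0.4, -1.2]
gripper_width: 0.0233
grasp_force: 44.9
```

>>> play_rows --rows '[-0.25,-0.02,-0.04,0,0,0,0,-0.25,0,0,0,0,0,0,-0.25,0,0,0,0,0,0,-0.1,0,0,0,0,0,0,-0.08,0,0,0,0,0,0]'

```text
time: 20.07
position: [0.5486, -0.1244, 0.2507]
eef_rot: [-0.044, 0.999, -0.0, 0.0]
contact_force: [0.1, 0.7, -1.2]
gripper_width: 0.0234
grasp_force: 44.8
```

>>> play_rows --rows '[-0.06,0,0,0,0,0,0,-0.06,0,0,0,0,0,0,-0.06,0,0,0,0,0,0]'

```text
time: 20.32
position: [0.5525, -0.124, 0.2505]
eef_rot: [-0.044, 0.999, -0.0, -0.0]
contact_force: [-0.5, 0.4, -1.2]
gripper_width: 0.0231
grasp_force: 44.8
```

>>> play_rows --rows '[-0.04,0,0,0,0,0,0,-0.04,0,0,0,0,0,0,-0.04,0,0,0,0,0,0]'

```text
time: 20.57
position: [0.5555, -0.1238, 0.2506]
eef_rot: [-0.044, 0.999, -0.0, 0.0]
contact_force: [-0.6, 0.2, -0.4]
gripper_width: 0.0231
grasp_force: 44.8
```

>>> play_rows --rows '[-0.03,0,0,0,0,0,0,-0.03,0,0,0,0,0,0,-0.03,0,0,0,0,0,0]'

```text
time: 20.82
position: [0.5577, -0.1236, 0.2506]
eef_rot: [-0.044, 0.999, 0.0, -0.0]
contact_force: [0.5, 1.0, -1.0]
gripper_width: 0.0229
grasp_force: 44.8
```

>>> play_rows --rows '[-0.03,0,0,0,0,0,0,-0.03,0,0,0,0,0,0,-0.03,0,0,0,0,0,0]'

```text
time: 21.07
position: [0.5592, -0.1235, 0.2506]
eef_rot: [-0.044, 0.999, -0.0, -0.001]
contact_force: [-6.3, 0.2, 1.8]
gripper_width: 0.0233
grasp_force: 45.3
```

>>> play_rows --rows '[-0.03,0,0,0,0,0,0,-0.02,0,0,0,0,0,0,0,0,0,0,0,0,0]'

```text
time: 21.32
position: [0.5594, -0.1235, 0.2506]
eef_rot: [-0.044, 0.999, -0.0, -0.003]
contact_force: [-8.8, -1.2, 3.2]
gripper_width: 0.023
grasp_force: 45.5
```

>>> play_rows --rows '[-0.05,0,0,0,0,0,0,0,0,0,0,0,0,0]'

```text
time: 21.48
position: [0.5598, -0.1235, 0.2506]
eef_rot: [-0.044, 0.999, -0.0, -0.004]
contact_force: [-13.0, -0.6, 6.2]
gripper_width: 0.0235
grasp_force: 45.8
```

>>> play_rows --rows '[0,0,0,0,0,0,0,0,0,0,0,0,0,0,0,0,0,0,0,0,0,0,0,0,0,0,0,0,0,0,0,0,0,0,0]'

```text
time: 21.9
position: [0.5597, -0.1235, 0.2506]
eef_rot: [-0.044, 0.999, -0.0, -0.004]
contact_force: [-12.6, -1.6, 5.8]
gripper_width: 0.0233
grasp_force: 45.8
```

>>> play_rows --rows '[0,0,0,0,0,0,0,0,0,0,0,0,0,0,0,0,0,0,0,0,0,0,0,0,0,0,0,0]'

```text
time: 22.23
position: [0.5597, -0.1235, 0.2506]
eef_rot: [-0.044, 0.999, -0.0, -0.004]
contact_force: [-12.9, -1.2, 6.2]
gripper_width: 0.0231
grasp_force: 45.8
```

>>> play_rows --rows '[0.05,0,0,0,0,0,0,0.05,0,0.04,0,0,0,0,0.03,0,0.05,0,0,0,0,0,0,0,0,0,0,0]'

```text
time: 22.57
position: [0.559, -0.1234, 0.248]
eef_rot: [-0.044, 0.999, 0.0, -0.0]
contact_force: [-1.8, -0.8, -0.3]
gripper_width: 0.023
grasp_force: 45.0
```

Release and withdraw upward.

>>> play_rows --rows '[0.01,0,0.01,0,0,0,0,0,0,0,0,0,0,0.4,0,0,0,0,0,0,1,0,0,0,0,0,0,1,0,0,0,0,0,0,1]'

```text
time: 22.98
position: [0.5592, -0.1234, 0.2483]
eef_rot: [-0.044, 0.999, -0.0, 0.0]
contact_force: [0.1, 0.1, 0.2]
gripper_width: 0.0693
grasp_force: 0.0
```

>>> play_rows --rows '[0,0,-0.2,0,0,0,1,0,0,-0.6,0,0,0,1,0,0,-1,0,0,0,1,0,0,-1,0,0,0,1,0,0,-1,0,0,0,1]'

```text
time: 23.4
position: [0.5588, -0.1234, 0.3445]
eef_rot: [-0.044, 0.999, 0.0, 0.0]
contact_force: [-0.8, -0.4, 0.7]
gripper_width: 0.0856
grasp_force: 0.0
```

>>> play_rows --rows '[0.6,0,0,0,0,0,1,0.6,0,0,0,0,0,1,0,0,0,0,0,0,1,0,0,0,0,0,0,1,0,0,0,0,0,0,1]'

```text
time: 23.82
position: [0.5294, -0.126, 0.343]
eef_rot: [-0.044, 0.999, 0.0, 0.0]
contact_force: [-0.1, 0.9, -0.7]
gripper_width: 0.0856
grasp_force: 0.0
```

```bash
python3 - <<'E'
from h import *
s=manip.get_state();print(s["time"],s["position"],s["contact_force"])
save("wrist","w9");v=load("w9");g=v[0].max(2).astype(int)
# expected grip top centres along the horn vs. dark profile on the line at z=.248
for x in np.arange(.535,.66,.004):
    y=-.1288+(x-.499)*.0876; out=[]
    for dy in(-.025,-.016,0,.016,.025):
        u=proj(v,(x,y+dy,.248)).round().astype(int); out.append(int(g[u[1],u[0]]) if 0<=u[1]<400 else -1)
    print(round(x,3),u,out)
E
```

```text
23.8167 [ 0.52938198 -0.12604807  0.34304548] [-0.14817792  0.86212779 -0.66064127]
0.535 [355 222] [119, 89, 26, 99, 98]
0.539 [355 227] [93, 70, 15, 94, 111]
0.543 [355 232] [106, 72, 20, 97, 135]
0.547 [355 237] [99, 82, 25, 184, 100]
0.551 [355 241] [106, 76, 28, 102, 97]
0.555 [355 246] [104, 83, 49, 105, 99]
0.559 [354 250] [105, 83, 46, 101, 95]
0.563 [354 255] [103, 86, 43, 93, 192]
0.567 [354 259] [140, 86, 35, 204, 107]
0.571 [354 264] [135, 141, 20, 86, 120]
0.575 [354 268] [129, 113, 45, 56, 124]
0.579 [354 272] [124, 121, 45, 45, 123]
0.583 [354 277] [122, 104, 46, 40, 221]
0.587 [353 281] [156, 54, 42, 44, 165]
0.591 [353 285] [213, 50, 46, 40, 105]
0.595 [353 289] [192, 49, 46, 44, 106]
0.599 [353 293] [196, 44, 23, 33, 108]
0.603 [353 297] [198, 47, 19, 59, 104]
0.607 [353 301] [180, 47, 41, 83, 105]
0.611 [352 305] [188, 51, 49, 145, 106]
0.615 [352 309] [189, 70, 37, 60, 109]
0.619 [352 313] [185, 47, 42, 46, 111]
0.623 [352 317] [146, 51, 45, 81, 106]
0.627 [352 321] [232, 50, 45, 120, 96]
0.631 [352 325] [199, 49, 51, 91, 89]
0.635 [352 329] [169, 49, 70, 86, 101]
0.639 [351 333] [117, 115, 124, 129, 115]
0.643 [351 336] [111, 130, 173, 172, 106]
0.647 [351 340] [111, 150, 171, 174, 33]
0.651 [351 344] [31, 140, 172, 20, 24]
0.655 [351 347] [26, 27, 52, 21, 23]
0.659 [351 351] [31, 17, 25, 29, 20]
```

```bash
python3 -c "
from plant import manip
print(manip.close_job())"
```

```text
the job is handed in; nothing more can be done
None
```

The medium and small gauges now hang in front of the large one, and the job was handed in at about 24 s. Each was pressed back with about 13 N at the wrist for over half a second and then released. A last wrist-camera check showed the three grips about 30 mm apart. The hand-in returned no verdict.

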